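Lay the upright pulley block on its side for greasing

TASK

The tall green pulley block has to lie on its side so that its axle can be greased: without gripping or lifting it, tip it over towards the rubber-capped bearer with your fingertips and let it down under control, so that it lands gently on the bearer with the grease nipple on top. Then push it back along its length until its foot plate is square against the wooden stop, and leave it lying there at rest. Leave everything else where it is.

Things in the scene. Friction and masses are not known exactly. Their poses are not given: they have to be found in the camera images.
- pulley_block: green upright pulley block, 192 mm tall, about 0.7 kg, standing loose between stop and bearer. Origin: centre of the foot plate's underside; z up while it stands, x towards the stop; it must tip towards -x. Foot plate 52 mm (x) by 126 mm (y), 10 mm thick. Two flat cheek plates, 38 mm over their outsides (x = -19 to 19 mm), 92 mm wide in y up to z = 140 mm; above that a strap 48 mm wide in y
- toe (a point): middle of the foot plate's lower edge on the bearer side (block x = -26 mm, z = 0), the edge on which the block turns as it tips; it stays on the ledge. The centre of mass is about 77 mm above the foot, so the block overbalances about 19 degrees from upright
- crown (a point): middle of the block's rounded top end (block x = 0, z = 192 mm); the strap there is solid and 38 mm thick. With the block lying on the bearer, foot against the stop, the crown sticks out beyond the bearer, 191 mm from the stop, and the cheek under it is about 26 mm above the ledge
- nipple (a point): tip of the brass grease nipple (block x = 32 mm, z = 95 mm), on the axle's end: it stands 13 mm out of the stop-side cheek. The axle's flat head stands 4 mm out of the bearer-side cheek. Nothing else stands out of the cheeks
- rest: wooden stop and parallel rubber-capped bearer, both screwed to the ledge. Origin: on the ledge at the middle of the stop's working face; x from bearer to stop (roughly -y, the robot's right), y along the stop, z up. The stop is a batten 20 mm high, x = 0 to 26 mm, 140 mm long in y. The block at first stands 5 to 20 mm short of the stop.
- bearer_top (a point): middle of the top of the bearer's half-round rubber cap, 24 mm above the ledge, at rest x = -170 mm; the bearer is 24 mm wide and 140 mm long, parallel to the stop. Tipped in place the block lies on it about 9 degrees off level, crown higher than foot, with 57 to 72 mm still to slide to the stop; there it lies 6 degrees off level
- oiler: the steel oiler: squat steel can 74 mm across, 88 mm high, with a thin brass spout to 165 mm high leaning towards its own +x and a wire handle reaching 65 mm towards its own -x; origin: centre of its underside. Leave alone
- globe: the frosted glass lamp globe, 112 mm across and 128 mm high, standing on its neck; origin: centre of its underside. Fragile, leave alone
- lamp_socket: the brass bayonet lamp socket on its round wooden base, 100 mm across, 68 mm high; origin: centre of its underside. Leave alone
- hinge_pin_a: bronze hinge pin standing on its head, 38 mm across the head, shank 22 mm, 110 mm high; origin: centre of its underside. Leave alone
- hinge_pin_b: a second bronze hinge pin, alike. Leave alone
- grease_tin: round aluminium grease tin, 87 mm across, 62 mm high; origin: centre of its underside. Leave alone
- spanner: steel spanner lying flat, 170 mm long along its x axis; origin: centre of its underside. Leave alone
- shackle: small steel shackle lying flat behind the stop, about 60 mm; origin: on its underside near the pin. Leave alone
Mind the look-alikes: they are no part of the job. Leave any blue or red look-alike of the pulley_block alone.

How it is judged:
On the way, in this order (a step that is already met when the one before it is completed fails the run):
1. the block has been let down onto the bearer (angle between pulley_block's own z axis and vertical between 1.33 and 1.53 rad and contact force between pulley_block and rest above 0.5 N), for 0.1 s.
2. its foot plate has been pushed up to the stop (x of toe in the frame of rest above -0.01 m), for 0.1 s.
At the end, for the whole second after the job is handed in: The block lies at rest on the bearer (81 to 88 degrees from upright), grease nipple upwards, the lower edge of its foot plate on the ledge and within 10 mm of the stop's face, its length square to the stop within about 9 degrees (angle between pulley_block's own z axis and vertical between 1.41 and 1.53 rad and angle between pulley_block's own x axis and vertical below 0.2 rad and height (world z) of toe below 0.008 m and x of toe in the frame of rest above -0.01 m and angle between the z axis of pulley_block and the x axis of rest, either way round below 0.2 rad and contact force between pulley_block and rest above 0.5 N and linear speed of pulley_block below 0.02 m/s and angular speed of pulley_block below 0.1 rad/s); the robot touches nothing.
It fails at once if the block lands hard: it turns faster than 2.5 rad/s in the last third of its way down (60 to 78 degrees from upright) (angle between pulley_block's own z axis and vertical between 1.05 and 1.36 rad and angular speed of pulley_block above 2.5 rad/s).
It fails at once if the block is lifted, or tipped the wrong way: the toe of its foot plate rises more than 15 mm off the ledge (height (world z) of toe above 0.015 m).
It fails at once if the block is carried or dragged off: its toe moves more than 120 mm (distance of toe from where it was at the start of the episode above 0.12 m).
It fails at once if the block is gripped or pressed with more than 35 N (contact force between the fingers and pulley_block above 35 N).
It fails at once if one of the other things on the ledge is shifted more than 20 mm (distance of any of oiler, globe, lamp_socket, hinge_pin_a, hinge_pin_b, grease_tin, spanner, shackle from where it was at the start of the episode above 0.02 m).
It also fails if it takes over 61 s, if anything falls off the work surface, if the arm or the gripper's body presses on something with over 40 N, if the wrist force passes 120 N, or if a joint passes its speed limit or range.

ROBOT

A 6-joint arm with a two-finger parallel gripper is mounted at the origin on the work surface. World frame = base frame: x ahead of the robot, y to its left, z up, the work surface at z = 0. Lengths are in m, angles in rad, forces in N, time in s.
With the tool pointing down it reaches from about 0.4 to 0.825 m from the base axis. Payload 7 kg.
Tool frame: the origin (TCP) lies at the very end of the fingers, on their centre line; the grasp point (between the pads) lies 19 mm behind it; z points along the fingers, x is the direction in which the jaws open and shut, and the axes are right-handed (so a half turn about z gives the same grasp; the last joint's range is limited). The gripper opens to 88 mm and grips with 3 to 60 N. Pads are 19 mm wide; open, the fingers measure 130 mm over their backs; the gripper's body (78 mm by 193 mm) begins 47 mm behind the grasp point.
Start: joints at [1.392, 0.359, 0.012, 0, -1.224, -0.288], TCP at [0.304, 0.603, 0.227] pointing down, gripper open.
Joint ranges: [-3.07, 3.07], [-1.43, 2.12], [-1.02, 1.25], [-3.03, 1.67], [-3.05, -0], [-3.03, 3.03]. Speed limits (rad/s): [2.39, 2.39, 3.01, 3.14, 3.14, 3.14].

INTERFACE

Orientations are given as [roll, pitch, yaw] about the fixed x, y, z axes, in that order (R = Rz(yaw) Ry(pitch) Rx(roll)).
In Python, from station import telemetry, grab_frame, arm, regions_of, pinpoint gives the robot as it stands. The module is installed in compiled form; this text tells all that it offers.
- The arm moves only by the shell command python3 -m inch 'ROWS' [FORCE]. ROWS is text: rows parted by semicolons, each of 7 numbers parted by spaces: the opening, from 0 (shut) to 1 (fully open), then the shift along the world's x, y, z in cm, then the turn, a rotation vector about the world's x, y, z in degrees. A call has 1 to 12 rows; each row is the pose to reach, as a shift and turn from the pose measured when the call began; what a row does not reach only later rows make up. A row lasts 1/8 s, in which the tool goes at most 62.5 mm and 10.7 degrees, less where a joint would pass 70% of its speed; a pose out of reach is approached as far as the arm can. A call with a gripper value outside its range is refused whole. The fingers move at their own pace and stop on an object; FORCE is the grip in N (left out, the last holds). Time passes only in rows, so rows that repeat a pose let the fingers close. It gives the time, the measured TCP pose, the force and the opening at its end, in the units of the state.
- telemetry.get_state(): the state, without advancing time (a new reading comes with each control period).
- grab_frame(name): name is "side" or "top" or "wrist"; returns a dict with "pixels" (384x512x3 uint8, red, green, blue), "fx", "fy", "cx", "cy" (pixels), "R" (3x3) and "t" (3): a world point X has camera coordinates R X + t. Camera axes: x right, y down, z forward; pixel columns grow to the right and rows downward; lengths in m; the calibration is good to about 2 mm. A picture is of the moment at which its call begins. There is no depth.
- arm.job_done(): hands the job in, once; it reports no verdict.
Trained networks look in the newest picture that a camera, given by its name, has taken for a name from the list of things; names that differ only in an ending like _2 or _b are one class to them, and where a whole thing is asked for, a point or a joint stands for the part that bears it (a point fixed in the world has none). Each returns a list of dicts, best first, with "p" (0 to 1); they miss things now and then, are a little off and sometimes report something else, mostly with a low value. They report only what shows in the picture. A call takes as long as a camera call. They do not tell look-alikes from the thing itself.
- regions_of(camera, name): "pixels" (384x512 bool, what is visible of it) and "bbox" ([left, top, right, bottom] in pixels, round what is visible of it).
- pinpoint(camera, name): "location" ([column, row] in pixels: a listed point, or the origin of a listed thing).
The state is a dict: "t": time; "q": joint angles; "qd": joint speeds; "joint_efforts": joint torques, N m; "eef_pos": TCP position; "ee_rot": TCP orientation; "force": force on the tool from outside, world axes, zero at the start; "moment": the same for the moment, N m; "width": finger opening in m.
Only numpy, scipy, OpenCV 4.12 (cv2) and the standard library are available. Lean on these libraries where they do the work, as an engineer would, in place of code of your own. Each camera call takes 0.05 s, during which the arm holds its last target. There are 200 camera calls.

## Working session

There is one attempt and no reset: what is moved stays moved. The work goes in short steps, Python scripts to look and compute and a shell command to move; the robot and the scene stay as the last step left them, time stands still between calls to the robot, and variables do not carry over. Pictures are saved under pics/ and viewed, about 8 in all and at most 12, crops included, and the job is handed in when it is done.

```bash
mkdir -p pics
cat > h.py <<'E'
import numpy as np, cv2
from station import telemetry, grab_frame, arm, regions_of, pinpoint
def save(n,f): cv2.imwrite('pics/'+n,f['pixels'][:,:,::-1])
def ray(f,uv):
    d=np.array([(uv[0]-f['cx'])/f['fx'],(uv[1]-f['cy'])/f['fy'],1.]);R=np.array(f['R']);t=np.array(f['t'])
    return -R.T@t, R.T@d
def atz(f,uv,z):
    c,d=ray(f,uv); return c+d*(z-c[2])/d[2]
def proj(f,X):
    p=np.array(f['R'])@np.array(X)+np.array(f['t']); return np.array([f['fx']*p[0]/p[2]+f['cx'],f['fy']*p[1]/p[2]+f['cy']])
def tri(fs,uvs):
    A=np.zeros((3,3));b=np.zeros(3)
    for f,u in zip(fs,uvs):
        c,d=ray(f,u);d=d/np.linalg.norm(d);M=np.eye(3)-np.outer(d,d);A+=M;b+=M@c
    return np.linalg.solve(A,b)
E
python3 - <<'E'
from h import *
np.set_printoptions(precision=4,suppress=True)
ims=[]
F={}
for n in ['side','top']:
    f=grab_frame(n);F[n]=f;ims.append(f['pixels'])
    print(n,'cam',ray(f,(256,192)),f['fx'])
    for k in ['toe','crown','nipple','bearer_top','rest','pulley_block']:
        print(k,[(np.round(r['location'],1).tolist(),round(r['p'],2)) for r in pinpoint(n,k)][:4])
z=dict(oiler=0,globe=0,lamp_socket=0,hinge_pin_a=0,grease_tin=0,spanner=0,shackle=0)
for k in z: print(k,[(atz(F['top'],r['location'],0).round(3)[:2].tolist(),round(r['p'],2)) for r in pinpoint('top',k)][:4])
for n in F: save(n+'1.png',F[n])
print(telemetry.get_state())
E
```

```text
side cam (array([ 0.3039, -1.3581,  1.0895]), array([ 0.168 ,  0.8185, -0.5497])) 497.359464037544
toe [([251.6, 225.5], 0.81), ([218.0, 189.6], 0.79), ([216.9, 246.1], 0.71), ([281.8, 187.8], 0.7)]
crown [([325.2, 197.4], 0.9), ([220.4, 148.4], 0.77), ([290.2, 146.2], 0.65), ([248.8, 181.9], 0.56)]
nipple [([253.0, 214.4], 0.94), ([293.3, 166.3], 0.91), ([320.1, 230.9], 0.76), ([230.8, 173.6], 0.72)]
bearer_top [([254.8, 199.8], 0.8)]
rest [([253.0, 233.7], 0.59), ([279.8, 248.8], 0.25)]
pulley_block [([251.2, 227.8], 0.97), ([221.6, 192.0], 0.92), ([291.2, 187.1], 0.72), ([321.0, 245.3], 0.66)]
top cam (array([0.372 , 0.0295, 1.4345]), array([ 0.1659,  0.0119, -0.9863])) 409.94648977796186
toe [([178.4, 221.6], 0.94), ([192.5, 151.2], 0.89), ([299.0, 143.0], 0.79), ([251.2, 198.7], 0.67)]
crown [([260.8, 191.6], 0.86), ([169.3, 208.8], 0.63), ([313.1, 132.4], 0.62)]
nipple [([318.1, 145.8], 0.87), ([176.8, 204.3], 0.85), ([264.6, 205.8], 0.71), ([205.6, 137.0], 0.68)]
bearer_top [([221.1, 191.3], 0.55)]
rest [([266.1, 202.5], 0.97), ([408.9, 200.1], 0.54)]
pulley_block [([203.0, 14
[... 159 characters left out ...]
[0.46, 0.479], 0.83), ([0.579, 0.07], 0.35)]
hinge_pin_a [([0.622, -0.125], 0.41)]
grease_tin [([0.599, -0.502], 0.72), ([0.585, 0.056], 0.23)]
spanner [([0.56, 0.019], 0.7), ([0.597, 0.513], 0.57), ([0.582, 0.064], 0.42)]
shackle [([0.45, -0.04], 0.61)]
{'t': 1.05, 'q': array([ 1.3921,  0.3586,  0.0119, -0.    , -1.2241, -0.2881]), 'qd': array([ 0.0013,  0.0016, -0.0001,  0.001 ,  0.0008, -0.0004]), 'joint_efforts': array([  0.001 , -58.2397,  29.3305,   7.0027,   0.0124,  -0.    ]), 'eef_pos': array([0.3038, 0.6028, 0.2266]), 'ee_rot': array([ 3.1416, -0.    , -2.0376]), 'force': array([-0.6557,  0.335 , -0.3029]), 'moment': array([-0.0418,  0.062 ,  0.038 ]), 'width': 0.08735661001932024}
```

```bash
python3 -c "
import cv2,numpy as np
a=cv2.imread('pics/side1.png')[110:290,150:400];b=cv2.imread('pics/top1.png')[110:260,130:400]
cv2.imwrite('pics/c1.png',cv2.resize(a,None,fx=3,fy=3));cv2.imwrite('pics/c2.png',cv2.resize(b,None,fx=2.9,fy=2.9))"
```

```text
(no output)
```

View pics/c1.png

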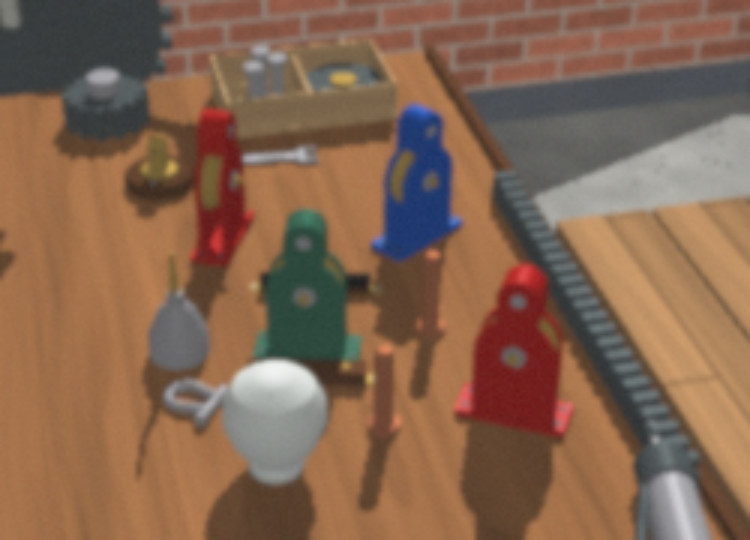

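View pics/c2.png

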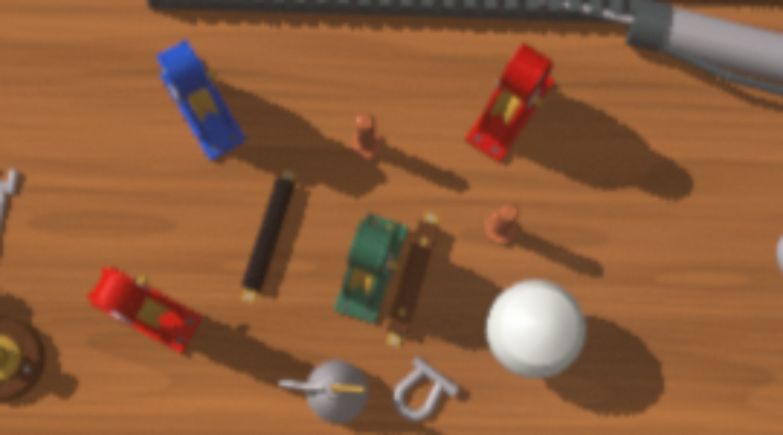

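```bash
cat > m.py <<'E'
from h import *
np.set_printoptions(precision=4,suppress=True)
s=grab_frame('side');t=grab_frame('top')
for k,z,a,b in [('crown',.192,(248.8,181.9),(260.8,191.6)),('nipple',.095,(253,214.4),(264.6,205.8)),('bearer_top',.024,(254.8,199.8),(221.1,191.3)),('toe',0,(251.6,225.5),(251.2,198.7)),('rest',0,(253,233.7),(266.1,202.5)),('block',0,(251.2,227.8),(260.2,202.6))]:
    print(k,'tri',tri([s,t],[a,b]),'side',atz(s,a,z)[:2],'top',atz(t,b,z)[:2])
print('bearer ends',atz(t,(229,171.4),.02),atz(t,(216.2,211.4),.02),'stop ends',atz(t,(279,184.8),.02),atz(t,(265.5,227.2),.02))
for c,n in ((s,'side'),(t,'top')):
    for k in ['pulley_block','rest','globe','hinge_pin_a','oiler','shackle']:
        for r in regions_of(n,k)[:4]:
            if r['p']<.3: continue
            m=r['pixels'].astype(bool); 
            col=c['pixels'][m].mean(0)
            if k=='pulley_block' and col[1]<col[0]: continue
            q=cv2.minAreaRect(np.argwhere(m)[:,::-1].astype(np.float32))
            print(n,k,round(r['p'],2),r['bbox'],col.round(),'minrect',q,'ground',atz(c,((r['bbox'][0]+r['bbox'][2])/2,r['bbox'][3]),0)[:2])
E
python3 m.py
```

```text
crown tri [0.5729 0.0304 0.2023] side [0.5678 0.045 ] top [0.5827 0.0298]
nipple tri [0.5641 0.0148 0.0758] side [ 0.5685 -0.0104] top [0.5521 0.0159]
bearer_top tri [0.6094 0.1674 0.0303] side [0.6137 0.1768] top [0.608  0.1682]
toe tri [ 0.5834  0.0637 -0.0081] side [0.5747 0.0525] top [0.5887 0.063 ]
rest tri [ 0.5741  0.0102 -0.0043] side [0.5697 0.0044] top [0.5768 0.01  ]
block tri [0.5718 0.031  0.0068] side [0.5705 0.0395] top [0.5758 0.0308]
bearer ends [0.6806 0.1441 0.02  ] [0.5375 0.1823 0.02  ] stop ends [ 0.638  -0.0333  0.02  ] [0.4878 0.0099 0.02  ]
side pulley_block 0.84 [233.2, 182.8, 272.4, 232.8] [58. 81. 67.] minrect ((252.2328643798828, 204.78170776367188), (35.078529357910156, 49.587100982666016), 1.847610354423523) ground [0.5701 0.0096]
side pulley_block 0.68 [274.4, 143.8, 304.8, 198.0] [ 50.  66. 108.] minrect ((290.1552429199219, 171.90484619140625), (25.87094497680664, 50.7939453125), 9.090277671813965) ground [0.7555 0.1915]
side rest 0.74 [233.3, 202.3, 272.0, 242.8] [81. 63. 48.] minrect ((255.92420959472656, 220.7169952392578), (37.116920471191406, 38
[... 1903 characters left out ...]
0.62 [251.5, 151.5, 262.2, 166.7] [127.  73.  46.] minrect ((255.40000915527344, 158.3000030517578), (13.416407585144043, 9.391485214233398), 63.43495178222656) ground [0.7053 0.0467]
top hinge_pin_a 0.61 [297.6, 182.4, 307.9, 192.4] [152.  87.  56.] minrect ((302.0, 187.0), (12.0, 10.0), 90.0) ground [ 0.6169 -0.1192]
top oiler 0.88 [234.4, 235.7, 255.9, 258.7] [128. 116. 109.] minrect ((245.50001525878906, 245.50001525878906), (19.798988342285156, 19.798988342285156), 45.0) ground [0.3787 0.0769]
top shackle 0.75 [267.1, 233.2, 284.6, 256.1] [153. 142. 141.] minrect ((274.4230651855469, 245.38461303710938), (14.99769115447998, 18.33051109313965), 37.87498474121094) ground [ 0.3906 -0.0289]
```

```bash
python3 -m inch '1 0 0 6 0 0 0;0.62 27.6 -57.1 6 0 0 11.7;0.62 27.6 -57.1 6 0 0 11.7;0.62 27.6 -57.1 6 0 0 11.7;0.62 27.6 -57.1 6 0 0 11.7;0.62 27.6 -57.1 6 0 0 11.7;0.62 27.6 -57.1 6 0 0 11.7;0.62 27.6 -57.1 6 0 0 11.7;0.62 27.6 -57.1 6 0 0 11.7;0.62 27.6 -57.1 6 0 0 11.7;0.62 27.6 -57.1 6 0 0 11.7;0.62 27.6 -57.1 6 0 0 11.7'
python3 -m inch '0.62 0 0 0 0 0 0'
python3 - <<'E'
from h import *
np.set_printoptions(precision=4,suppress=True)
print(telemetry.get_state())
f=grab_frame('wrist');save('w1.png',f)
for k,z in [('crown',.192),('nipple',.095),('toe',0),('bearer_top',.024),('rest',0),('pulley_block',0)]:
    for r in pinpoint('wrist',k)[:2]: print(k,r['location'],round(r['p'],2),atz(f,r['location'],z))
E
```

```text
t: 3.25
eef_pos: [0.5807, 0.0283, 0.2862]
ee_rot: [3.141, -0.001, -1.838]
force: [-0.3, 0.2, -0.7]
width: 0.0543
t: 3.38
eef_pos: [0.5807, 0.0277, 0.286]
ee_rot: [3.141, -0.001, -1.839]
force: [0.8, 0.8, 0.5]
width: 0.0547
{'t': 3.375, 'q': array([ 0.384 ,  0.1728, -0.1057,  0.0002, -1.2933,  0.9181]), 'qd': array([-0.0153,  0.0032,  0.001 ,  0.0016, -0.0018,  0.0045]), 'joint_efforts': array([ -0.9612, -43.8199,  30.2086,   7.1918,   0.0779,   0.1439]), 'eef_pos': array([0.5807, 0.0277, 0.286 ]), 'ee_rot': array([ 3.141 , -0.0008, -1.8394]), 'force': array([0.7644, 0.824 , 0.483 ]), 'moment': array([ 0.0357, -0.0166,  0.0016]), 'width': 0.05470430116039415}
crown [243.0, 204.0] 0.87 [0.5744 0.0405 0.192 ]
nipple [271.6, 180.8] 0.56 [0.5685 0.0069 0.095 ]
nipple [42.7, 52.6] 0.55 [0.7895 0.2287 0.095 ]
toe [233.2, 169.5] 0.85 [0.5836 0.0628 0.    ]
toe [65.5, 100.7] 0.6 [0.7572 0.2848 0.    ]
bearer_top [160.8, 174.6] 0.79 [0.6094 0.1725 0.024 ]
bearer_top [232.9, 168.2] 0.62 [0.5889 0.0598 0.024 ]
rest [274.0, 164.7] 0.87 [ 0.5733 -0.0047  0.    ]
pulley_block [246.5, 169.2] 0.87 [0.5782 0.0413 0.    ]
pulley_block [318.4, 3.9] 0.79 [ 0.7824 -0.1243 -0.    ]
```

View pics/w1.png

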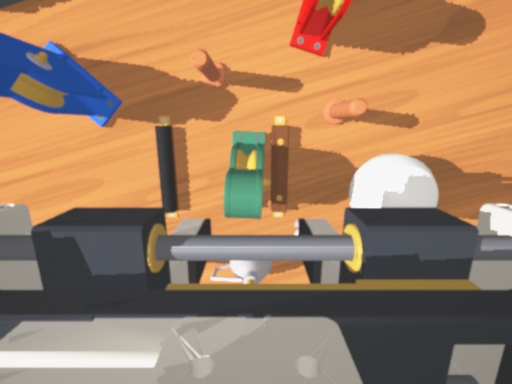

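```bash
python3 -m inch '0.64 -0.4 1.1 0 0 0 0;0.64 -0.4 1.1 -5 0 0 0;0.64 -0.4 1.1 -8 0 0 0;0.64 -0.4 1.1 -10 0 0 0;0.64 -0.4 1.1 -11 0 0 0;0.64 -0.4 1.1 -11 0 0 0'
python3 - <<'E'
from h import *
np.set_printoptions(precision=4,suppress=True)
f=grab_frame('side');save('s2.png',f);g=grab_frame('wrist');save('w2.png',g)
for n,c in (('side',f),('wrist',g)):
  for k,z in [('crown',.192),('toe',0),('pulley_block',0)]:
    for r in pinpoint(n,k)[:3]: print(n,k,r['location'],round(r['p'],2),atz(c,r['location'],z))
a=cv2.resize(f['pixels'][140:250,180:330],None,fx=5,fy=5)
cv2.imwrite('pics/s2c.png',a[:,:,::-1])
E
```

```text
t: 4.47
eef_pos: [0.5762, 0.0408, 0.1763]
ee_rot: [3.141, -0.001, -1.835]
force: [-0.3, -0.3, 0.0]
width: 0.0562
side crown [248.6, 182.2] 0.78 [0.5667 0.0433 0.192 ]
side crown [326.3, 202.3] 0.6 [ 0.7824 -0.1326  0.192 ]
side crown [221.5, 146.1] 0.57 [0.5178 0.3214 0.192 ]
side toe [220.4, 190.6] 0.88 [0.5004 0.3082 0.    ]
side toe [281.2, 185.6] 0.77 [0.7464 0.2862 0.    ]
side toe [249.9, 225.7] 0.74 [0.5685 0.0528 0.    ]
side pulley_block [250.3, 228.9] 0.97 [0.566  0.0339 0.    ]
side pulley_block [224.4, 191.0] 0.84 [0.5155 0.3015 0.    ]
side pulley_block [287.8, 186.8] 0.61 [0.77   0.2711 0.    ]
wrist crown [252.1, 240.6] 0.74 [0.5779 0.0415 0.192 ]
wrist toe [18.1, 82.6] 0.74 [0.7576 0.2759 0.    ]
wrist toe [287.1, 197.0] 0.63 [0.542  0.0061 0.    ]
wrist pulley_block [257.2, 178.9] 0.95 [0.5749 0.0371 0.    ]
wrist pulley_block [28.9, 61.1] 0.86 [0.7752 0.2532 0.    ]
```

View pics/w2.png

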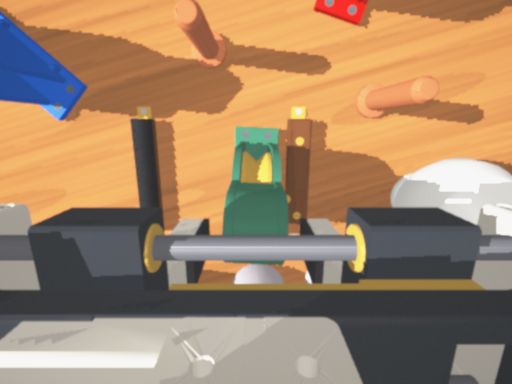

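```bash
cat > traj.py <<'E'
from h import *
np.set_printoptions(precision=4,suppress=True,linewidth=150)
u=np.array([np.cos(np.radians(-105)),np.sin(np.radians(-105)),0]);v=np.array([-u[1],u[0],0]);z=np.array([0,0,1.])
toe=np.array([.577,.0405,0])-.026*u
O=np.array([.566,.002,0])
def pose(phi,lead=True,d=.015,toe=toe):
    th=phi if phi<24 else 24+(phi-24)*21/57
    p,t=np.radians([phi,th]); a=np.sin(t)*u-np.cos(t)*z; b=np.cos(t)*u+np.sin(t)*z
    al=p-t; g=max(.045,(.038/np.cos(al)+d*np.tan(al))+.008)
    P=toe+(.007*np.cos(p)-.192*np.sin(p))*u+(.007*np.sin(p)+.192*np.cos(p))*z
    off=g/2 if lead else .019
    return P+d*a+off*b, th, g
def table(phis,start,th0,**k):
    for ph in phis:
        X,th,g=pose(ph,lead=ph>24,**k); s=(X-start)*100; r=-v*(th-th0)
        print(ph,'g%.2f'%(g/.088),'shift',s.round(2),'rot',r[:2].round(1),'th',round(th,1))
E
python3 - <<'E'
from traj import *
from scipy.spatial.transform import Rotation as Ro
s=telemetry.get_state();X=np.array(s['eef_pos'])
g=grab_frame('wrist');c=ray(g,(0,0))[0]
R=Ro.from_euler('xyz',s['ee_rot']).as_matrix();print('cam in tool',R.T@(c-X))
for p in [(.7576,.2759),(.7752,.2532),(.5004,.3082),(.5155,.3015)]:
    q=np.array([*p,0])-O;print(p,'rest',q@u,q@v)
print(X,'toe rest',(toe-O)@u,(toe-O)@v)
table([0,4,8,12,16,19,22,24,26,28,31,34,37,40],X,0)
E
```

```text
cam in tool [ 0.0002 -0.065  -0.1577]
(0.7576, 0.2759) rest -0.31415681286221886 0.11418085186340513
(0.7752, 0.2532) rest -0.2967855117992613 0.1370563387299199
(0.5004, 0.3082) rest -0.2787879586509873 -0.14261512581495475
(0.5155, 0.3015) rest -0.2762244231958987 -0.12629555823580293
[0.5766 0.0404 0.1769] toe rest -0.06603515380825686 0.0006606508527326818
0 g0.52 shift [0.04 0.01 0.01] rot [-0.  0.] th 0
4 g0.52 shift [0.36 1.21 0.15] rot [-3.9  1. ] th 4
8 g0.52 shift [0.68 2.41 0.2 ] rot [-7.7  2.1] th 8
12 g0.52 shift [1.01 3.62 0.16] rot [-11.6   3.1] th 12
16 g0.52 shift [1.33 4.82 0.04] rot [-15.5   4.1] th 16
19 g0.52 shift [ 1.57  5.71 -0.11] rot [-18.4   4.9] th 19
22 g0.52 shift [ 1.8   6.6  -0.31] rot [-21.3   5.7] th 22
24 g0.52 shift [ 1.96  7.18 -0.46] rot [-23.2   6.2] th 24.0
26 g0.53 shift [ 2.02  7.4  -0.52] rot [-23.9   6.4] th 24.7
28 g0.53 shift [ 2.17  7.97 -0.76] rot [-24.6   6.6] th 25.5
31 g0.54 shift [ 2.39  8.8  -1.16] rot [-25.7   6.9] th 26.6
34 g0.54 shift [ 2.61  9.61 -1.6 ] rot [-26.7   7.2] th 27.7
37 g0.55 shift [ 2.82 10.39 -2.08] rot [-27.8   7.5] th 28.8
40 g0.56 shift [ 3.02 11.14 -2.61] rot [-28.9   7.7] th 29.9
```

```bash
python3 -m inch '0.52 0 0 0 0 0 0;0.52 0.2 0.6 0.1 -2 0.5 0;0.52 0.36 1.2 0.15 -3.9 1 0;0.52 0.52 1.8 0.2 -5.8 1.5 0;0.52 0.68 2.4 0.2 -7.7 2.1 0;0.52 0.85 3 0.2 -9.7 2.6 0;0.52 1.01 3.6 0.16 -11.6 3.1 0;0.52 1.01 3.6 0.16 -11.6 3.1 0' 10
python3 - <<'E'
from traj import *
print(telemetry.get_state()['force'])
f=grab_frame('side');a=cv2.resize(f['pixels'][150:245,190:320],None,fx=5,fy=5)
cv2.imwrite('pics/s3.png',a[:,:,::-1])
for k in ('crown','toe'):
  print(k,[r['location'] for r in pinpoint('side',k)])
E
```

```text
t: 5.92
eef_pos: [0.5866, 0.0773, 0.1776]
ee_rot: [-3.141, -0.211, -1.835]
force: [-0.2, 0.1, -0.1]
width: 0.0457
[-0.236   0.073  -0.0959]
crown [[221.6, 146.7], [288.2, 147.9], [250.0, 176.2], [323.2, 202.4], [250.1, 234.1]]
toe [[252.1, 225.7], [324.2, 245.9], [218.1, 192.0], [281.2, 185.2], [280.3, 254.7]]
```

View pics/s3.png

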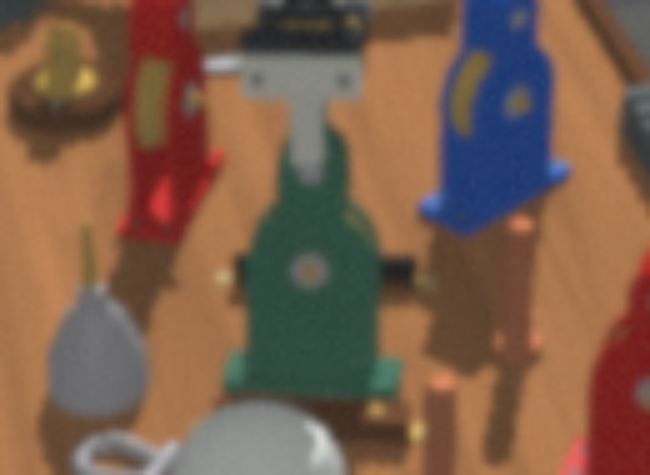

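Run:
```python
from traj import *
s=telemetry.get_state()
table([15,17,19,21,23,24,26,28,30,32,34,36,38],np.array(s['eef_pos']),12.1)
```

```text
15 g0.52 shift [ 0.27  0.93 -0.05] rot [-2.8  0.8] th 15
17 g0.52 shift [ 0.43  1.53 -0.13] rot [-4.7  1.3] th 17
19 g0.52 shift [ 0.59  2.12 -0.24] rot [-6.7  1.8] th 19
21 g0.52 shift [ 0.75  2.71 -0.36] rot [-8.6  2.3] th 21
23 g0.52 shift [ 0.9   3.3  -0.51] rot [-10.5   2.8] th 23
24 g0.52 shift [ 0.98  3.59 -0.59] rot [-11.5   3.1] th 24.0
26 g0.53 shift [ 1.04  3.81 -0.65] rot [-12.2   3.3] th 24.7
28 g0.53 shift [ 1.19  4.38 -0.89] rot [-12.9   3.5] th 25.5
30 g0.53 shift [ 1.34  4.94 -1.15] rot [-13.6   3.7] th 26.2
32 g0.54 shift [ 1.49  5.48 -1.43] rot [-14.3   3.8] th 26.9
34 g0.54 shift [ 1.63  6.02 -1.73] rot [-15.1   4. ] th 27.7
36 g0.55 shift [ 1.77  6.54 -2.04] rot [-15.8   4.2] th 28.4
38 g0.55 shift [ 1.91  7.05 -2.38] rot [-16.5   4.4] th 29.2
```

```bash
python3 -m inch '0.52 0.27 0.93 -0.05 -2.8 0.8 0;0.52 0.43 1.53 -0.13 -4.7 1.3 0;0.52 0.59 2.12 -0.24 -6.7 1.8 0;0.52 0.75 2.71 -0.36 -8.6 2.3 0;0.52 0.9 3.3 -0.51 -10.5 2.8 0;0.52 0.98 3.59 -0.59 -11.5 3.1 0;0.53 1.04 3.81 -0.65 -12.2 3.3 0;0.53 1.19 4.38 -0.89 -12.9 3.5 0;0.53 1.34 4.94 -1.15 -13.6 3.7 0;0.54 1.49 5.48 -1.43 -14.3 3.8 0;0.54 1.63 6.02 -1.73 -15.1 4 0;0.54 1.63 6.02 -1.73 -15.1 4 0'
python3 - <<'E'
from traj import *
s=telemetry.get_state();print(s['force'])
f=grab_frame('side');a=f['pixels'][140:250,190:320]
g=grab_frame('top');b=g['pixels'][130:240,190:320]
cv2.imwrite('pics/s4.png',cv2.resize(np.hstack([a,b]),None,fx=3,fy=3)[:,:,::-1])
for n in('side','top'):
 for k in ('crown','toe'):
  print(n,k,[np.round(r['location']) for r in pinpoint(n,k)])
table([34,36,38,40,42,44,46,48,50,52,54,56],np.array(s['eef_pos']),27.7)
E
```

```text
t: 7.58
eef_pos: [0.6027, 0.1371, 0.1603]
ee_rot: [-3.139, -0.483, -1.836]
force: [0.3, 0.5, -0.2]
width: 0.0474
[ 0.3339  0.5347 -0.2141]
side crown [array([255., 169.]), array([289., 148.]), array([324., 200.]), array([220., 149.])]
side toe [array([322., 244.]), array([252., 227.]), array([218., 192.]), array([283., 187.])]
top crown [array([195., 131.]), array([227., 179.]), array([166., 208.]), array([312., 129.])]
top toe [array([252., 204.]), array([299., 144.]), array([191., 153.]), array([175., 224.]), array([246., 244.])]
34 g0.54 shift [-0.   -0.06  0.07] rot [ 0. -0.] th 27.7
36 g0.55 shift [ 0.14  0.46 -0.25] rot [-0.7  0.2] th 28.4
38 g0.55 shift [ 0.27  0.97 -0.59] rot [-1.4  0.4] th 29.2
40 g0.56 shift [ 0.41  1.47 -0.94] rot [-2.1  0.6] th 29.9
42 g0.57 shift [ 0.54  1.95 -1.31] rot [-2.8  0.8] th 30.6
44 g0.57 shift [ 0.66  2.42 -1.7 ] rot [-3.5  0.9] th 31.4
46 g0.58 shift [ 0.78  2.87 -2.1 ] rot [-4.3  1.1] th 32.1
48 g0.58 shift [ 0.9   3.31 -2.52] rot [-5.   1.3] th 32.8
50 g0.59 shift [ 1.01  3.73 -2.96] rot [-5.7  1.5] th 33.6
52 g0.60 shift [ 1.12  4.13 -3.41] rot [-6.4  1.7] th 34.3
54 g0.61 shift [ 1.22  4.52 -3.87] rot [-7.1  1.9] th 35.1
56 g0.61 shift [ 1.32  4.89 -4.35] rot [-7.8  2.1] th 35.8
```

View pics/s4.png

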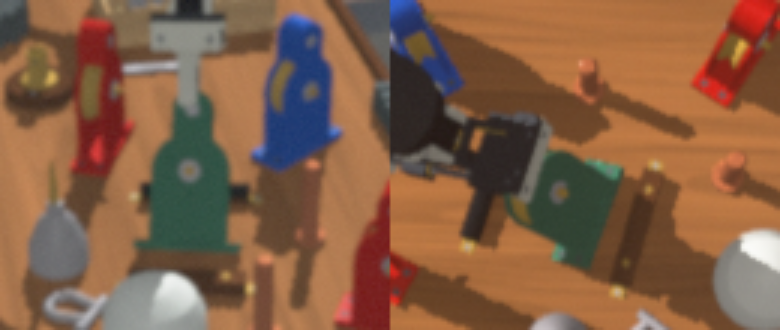

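```bash
python3 -m inch '0.55 0.14 0.46 -0.25 -0.7 0.2 0;0.55 0.27 0.97 -0.59 -1.4 0.4 0;0.56 0.41 1.47 -0.94 -2.1 0.6 0;0.57 0.54 1.95 -1.31 -2.8 0.8 0;0.57 0.66 2.42 -1.7 -3.5 0.9 0;0.58 0.78 2.87 -2.1 -4.3 1.1 0;0.58 0.9 3.31 -2.52 -5 1.3 0;0.59 1.01 3.73 -2.96 -5.7 1.5 0;0.6 1.12 4.13 -3.41 -6.4 1.7 0;0.61 1.22 4.52 -3.87 -7.1 1.9 0;0.61 1.32 4.89 -4.35 -7.8 2.1 0;0.61 1.32 4.89 -4.35 -7.8 2.1 0'
python3 - <<'E'
from traj import *
s=telemetry.get_state();print(s['force'],s['ee_rot'])
f=grab_frame('side');a=f['pixels'][140:250,190:320]
g=grab_frame('top');b=g['pixels'][130:240,190:320]
cv2.imwrite('pics/s5.png',cv2.resize(np.hstack([a,b]),None,fx=3,fy=3)[:,:,::-1])
for n,c in(('side',f),('top',g)):
 for k in ('crown','toe','nipple'):
  print(n,k,[np.round(r['location']) for r in pinpoint(n,k)])
 for ph in (50,56,62):
  p=np.radians(ph);e=lambda x,zz:toe+((x+.026)*np.cos(p)-zz*np.sin(p))*u+((x+.026)*np.sin(p)+zz*np.cos(p))*z
  print(ph,'pred crown',proj(c,e(0,.192)),'nip',proj(c,e(.032,.095)))
table([56,58,60,62,64,66,68,70,72,74,76,78,80,82],np.array(s['eef_pos']),35.8)
E
```

```text
t: 9.38
eef_pos: [0.6157, 0.1856, 0.1167]
ee_rot: [-3.139, -0.624, -1.837]
force: [1.4, 2.8, 0.8]
width: 0.0533
[1.3637 2.7646 0.7935] [-3.1389 -0.6239 -1.8366]
side crown [array([327., 203.]), array([222., 147.]), array([255., 171.]), array([290., 148.])]
side toe [array([252., 226.]), array([323., 245.]), array([218., 188.]), array([282., 188.])]
side nipple [array([319., 232.]), array([254., 194.]), array([296., 171.]), array([279., 253.])]
50 pred crown [254.3636 170.8196] nip [253.2187 193.5184]
56 pred crown [254.6305 172.1685] nip [253.401  192.8506]
62 pred crown [254.8777 174.0269] nip [253.5799 192.5232]
top crown [array([192., 133.]), array([168., 210.])]
top toe [array([250., 199.]), array([298., 145.]), array([192., 153.]), array([177., 224.])]
top nipple [array([177., 207.]), array([236., 194.]), array([318., 145.]), array([207., 138.]), array([268., 206.])]
50 pred crown [210.5679 181.9115] nip [239.4385 192.2869]
56 pred crown [206.8838 181.5106] nip [236.3576 191.568 ]
62 pred crown [203.7987 181.3383] nip [233.4648 190.9541]
56 g0.61 shift [0.03 0.03 0.01] rot [ 0. -0.] th 35.8
58 g0.62 shift [ 0.12  0.38 -0.48] rot [-0.7  0.2] th 36.5
60 g0.63 shift [ 0.21  0.71 -0.98] rot [-1.4  0.4] th 37.3
62 g0.64 shift [ 0.29  1.02 -1.49] rot [-2.1  0.6] th 38.0
64 g0.65 shift [ 0.37  1.31 -2.01] rot [-2.8  0.8] th 38.7
66 g0.66 shift [ 0.44  1.58 -2.54] rot [-3.5  1. ] th 39.5
68 g0.67 shift [ 0.51  1.83 -3.08] rot [-4.3  1.1] th 40.2
70 g0.68 shift [ 0.57  2.06 -3.62] rot [-5.   1.3] th 40.9
72 g0.69 shift [ 0.63  2.27 -4.17] rot [-5.7  1.5] th 41.7
74 g0.70 shift [ 0.68  2.46 -4.73] rot [-6.4  1.7] th 42.4
76 g0.71 shift [ 0.72  2.62 -5.29] rot [-7.1  1.9] th 43.2
78 g0.73 shift [ 0.76  2.76 -5.86] rot [-7.8  2.1] th 43.9
80 g0.74 shift [ 0.79  2.88 -6.42] rot [-8.5  2.3] th 44.6
82 g0.76 shift [ 0.82  2.98 -6.99] rot [-9.2  2.5] th 45.4
```

View pics/s5.png

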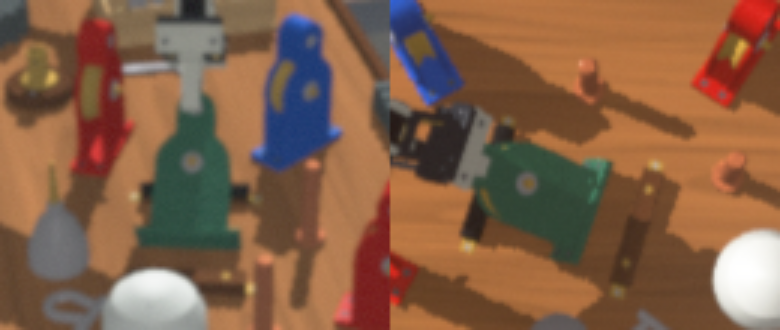

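```bash
python3 -m inch '0.62 0.12 0.38 -0.48 -0.7 0.2 0;0.63 0.21 0.71 -0.98 -1.4 0.4 0;0.64 0.29 1.02 -1.49 -2.1 0.6 0;0.65 0.37 1.31 -2.01 -2.8 0.8 0;0.66 0.44 1.58 -2.54 -3.5 1 0;0.67 0.51 1.83 -3.08 -4.3 1.1 0;0.68 0.57 2.06 -3.62 -5 1.3 0;0.69 0.63 2.27 -4.17 -5.7 1.5 0;0.7 0.68 2.46 -4.73 -6.4 1.7 0;0.7 0.68 2.46 -4.73 -6.4 1.7 0'
python3 - <<'E'
from traj import *
s=telemetry.get_state();print(s['force'],s['ee_rot'])
f=grab_frame('side');g=grab_frame('top')
for n,c in(('side',f),('top',g)):
 for k in ('crown','toe','nipple'):
  print(n,k,[np.round(r['location']) for r in pinpoint(n,k)])
 for ph in (70,74,78):
  p=np.radians(ph);e=lambda x,zz:toe+((x+.026)*np.cos(p)-zz*np.sin(p))*u+((x+.026)*np.sin(p)+zz*np.cos(p))*z
  print(ph,'pred crown',proj(c,e(0,.192)),'nip',proj(c,e(.032,.095)))
table([74,75,76,77,78,79,80,81,82,83,84],np.array(s['eef_pos']),42.4)
E
```

```text
t: 11.02
eef_pos: [0.6222, 0.2097, 0.0695]
ee_rot: [-3.138, -0.74, -1.838]
force: [0.8, 2.6, -2.5]
width: 0.0613
[ 0.7585  2.5541 -2.5337] [-3.1382 -0.7395 -1.8376]
side crown [array([254., 180.]), array([325., 199.]), array([221., 150.]), array([290., 146.])]
side toe [array([254., 226.]), array([284., 189.]), array([218., 189.]), array([325., 242.])]
side nipple [array([255., 196.]), array([230., 170.]), array([296., 169.]), array([320., 229.]), array([255., 179.]), array([238., 164.])]
70 pred crown [255.1735 177.2384] nip [253.8096 192.6109]
74 pred crown [255.306  179.1345] nip [253.9195 192.8749]
78 pred crown [255.4276 181.2093] nip [254.0254 193.2816]
top crown [array([313., 133.]), array([204., 179.]), array([169., 210.]), array([193., 130.])]
top toe [array([298., 144.]), array([194., 150.]), array([175., 224.]), array([251., 202.])]
top nipple [array([226., 190.]), array([176., 204.]), array([316., 144.]), array([207., 135.])]
70 pred crown [200.6509 181.4538] nip [229.9614 190.3105]
74 pred crown [199.4963 181.6534] nip [228.3819 190.0668]
78 pred crown [198.6207 181.9429] nip [226.9279 189.8763]
74 g0.70 shift [ 0.02  0.05 -0.01] rot [-0.  0.] th 42.4
75 g0.71 shift [ 0.05  0.14 -0.29] rot [-0.4  0.1] th 42.8
76 g0.71 shift [ 0.07  0.22 -0.57] rot [-0.7  0.2] th 43.2
77 g0.72 shift [ 0.09  0.29 -0.85] rot [-1.1  0.3] th 43.5
78 g0.73 shift [ 0.11  0.36 -1.13] rot [-1.4  0.4] th 43.9
79 g0.73 shift [ 0.12  0.42 -1.42] rot [-1.8  0.5] th 44.3
80 g0.74 shift [ 0.14  0.48 -1.7 ] rot [-2.2  0.6] th 44.6
81 g0.75 shift [ 0.15  0.53 -1.99] rot [-2.5  0.7] th 45.0
82 g0.76 shift [ 0.17  0.58 -2.27] rot [-2.9  0.8] th 45.4
83 g0.76 shift [ 0.18  0.62 -2.56] rot [-3.2  0.9] th 45.7
84 g0.77 shift [ 0.19  0.65 -2.84] rot [-3.6  1. ] th 46.1
```

```bash
python3 -m inch '0.71 0.05 0.14 -0.29 -0.4 0.1 0;0.71 0.07 0.22 -0.57 -0.7 0.2 0;0.72 0.09 0.29 -0.85 -1.1 0.3 0;0.73 0.11 0.36 -1.13 -1.4 0.4 0;0.73 0.12 0.42 -1.42 -1.8 0.5 0;0.74 0.14 0.48 -1.7 -2.2 0.6 0;0.75 0.15 0.53 -1.99 -2.5 0.7 0;0.76 0.17 0.58 -2.27 -2.9 0.8 0;0.76 0.17 0.58 -2.27 -2.9 0.8 0;0.76 0.17 0.58 -2.27 -2.9 0.8 0'
python3 - <<'E'
from traj import *
s=telemetry.get_state();print(s['force'])
f=grab_frame('side');a=f['pixels'][150:250,200:310]
g=grab_frame('top');b=g['pixels'][140:240,180:290]
w=grab_frame('wrist')
cv2.imwrite('pics/s6.png',np.hstack([cv2.resize(np.vstack([a,b]),None,fx=2.4,fy=2.4),cv2.resize(w['pixels'],(512,480))])[:,:,::-1])
for n in('side','top'):
 for k in ('crown','toe'):
  print(n,k,[np.round(r['location']) for r in pinpoint(n,k)])
E
```

```text
t: 12.68
eef_pos: [0.6241, 0.215, 0.0483]
ee_rot: [-3.137, -0.791, -1.839]
force: [-1.2, -0.5, 2.6]
width: 0.0667
[-1.1517 -0.4532  2.649 ]
side crown [array([256., 178.]), array([222., 150.]), array([292., 147.]), array([325., 201.])]
side toe [array([218., 192.]), array([254., 226.]), array([320., 245.]), array([281., 185.])]
top crown [array([193., 129.]), array([314., 132.]), array([166., 211.]), array([203., 179.])]
top toe [array([300., 142.]), array([250., 203.]), array([189., 152.]), array([178., 223.])]
```

View pics/s6.png

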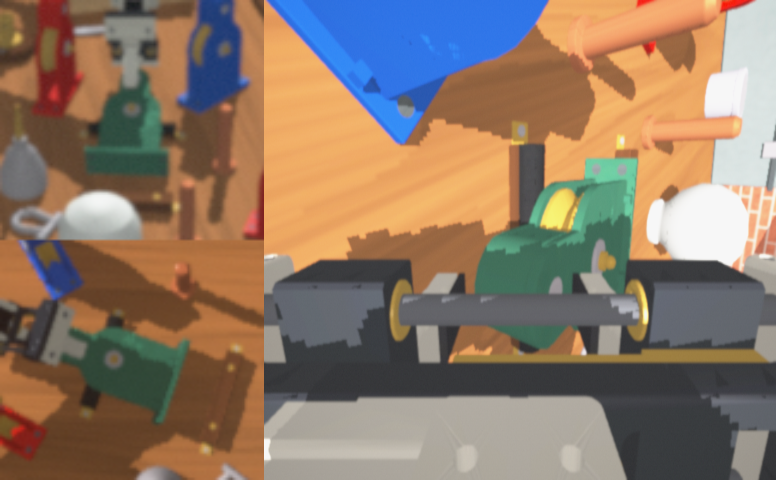

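```bash
python3 -m inch '0.8 0.06 0.2 0.2 0 0 0;0.8 0.2 0.7 0.7 0 0 0;0.8 0.5 1.9 2 0 0 0;0.8 1 3.8 4 0 0 0;0.8 1.5 5.5 6 0 0 0;0.8 1.5 5.5 8 0 0 0;0.3 1.5 5.5 10 10 -2.7 0;0.1 1.5 5.5 11 20 -5.3 0;0 1.5 5.5 11 30 -8 0;0 1.5 5.5 11 44 -11.8 0;0 1.5 5.5 11 44 -11.8 0'
python3 - <<'E'
from traj import *
s=telemetry.get_state();print(s['force'])
f=grab_frame('side');a=f['pixels'][150:250,200:310]
g=grab_frame('top');b=g['pixels'][140:240,180:290]
w=grab_frame('wrist')
cv2.imwrite('pics/s7.png',np.hstack([cv2.resize(np.vstack([a,b]),None,fx=2.4,fy=2.4),cv2.resize(w['pixels'],(512,480))])[:,:,::-1])
for n,c in(('side',f),('top',g),('wrist',w)):
 for k,zz in (('crown',.056),('toe',0),('nipple',.072)):
  for r in pinpoint(n,k)[:4]:
    X=atz(c,r['location'],zz)
    print(n,k,np.round(r['location']),round(r['p'],2),X,'rest',(X-O)@u,(X-O)@v)
E
```

```text
t: 14.4
eef_pos: [0.6394, 0.2687, 0.1619]
ee_rot: [-3.139, 0.012, -1.839]
force: [-0.1, 0.0, -0.1]
width: 0.026
[-0.1027  0.0372 -0.0619]
side crown [292. 147.] 0.78 [0.8472 0.495  0.056 ] rest -0.5490031685063879 0.1439813030708911
side crown [257. 181.] 0.72 [0.6407 0.2533 0.056 ] rest -0.26207216539432526 0.007147257734511456
side crown [223. 149.] 0.67 [0.5521 0.5489 0.056 ] rest -0.524642627528146 -0.15494366328269535
side crown [326. 199.] 0.61 [0.8589 0.0728 0.056 ] rest -0.14423076965068526 0.2646321776703538
side toe [218. 189.] 0.77 [0.493  0.3213 0.    ] rest -0.28955139286578013 -0.15311583786997987
side toe [323. 241.] 0.63 [ 0.7977 -0.0929  0.    ] rest 0.031703426406809294 0.24835826068927352
side toe [282. 188.] 0.63 [0.7447 0.272  0.    ] rest -0.3070167060250254 0.1027636808906211
side toe [276. 253.] 0.31 [ 0.6245 -0.1149  0.    ] rest 0.09781138404391264 0.08681813273703465
side nipple [256. 195.] 0.97 [0.6089 0.1378 0.072 ] rest -0.14231658622091736 0.0062568221990402795
side nipple [229. 168.] 0.91 [0.548  0.3524 0.072 ] rest -0.3337851245438845 -0.1081001587024
[... 849 characters left out ...]
4179901184874064
top nipple [226. 194.] 0.91 [0.5913 0.1453 0.072 ] rest -0.14493052792423117 -0.012637408236562685
top nipple [319. 141.] 0.82 [ 0.7853 -0.1652  0.072 ] rest 0.1046951382086173 0.2551206267167513
top nipple [178. 205.] 0.82 [0.5504 0.3067 0.072 ] rest -0.29027485445697976 -0.09389161679907927
top nipple [208. 135.] 0.82 [0.7944 0.2182 0.072 ] rest -0.2679646688457623 0.16469908037572561
wrist crown [281. 189.] 0.88 [0.6353 0.2423 0.056 ] rest -0.25004736914049963 0.0047113033178202285
wrist toe [220.  83.] 0.64 [0.7567 0.2772 0.    ] rest -0.3151925413180012 0.11300617863413653
wrist nipple [394. 192.] 0.57 [0.6085 0.141  0.072 ] rest -0.1452995570906399 0.005079182666213454
```

View pics/s7.png

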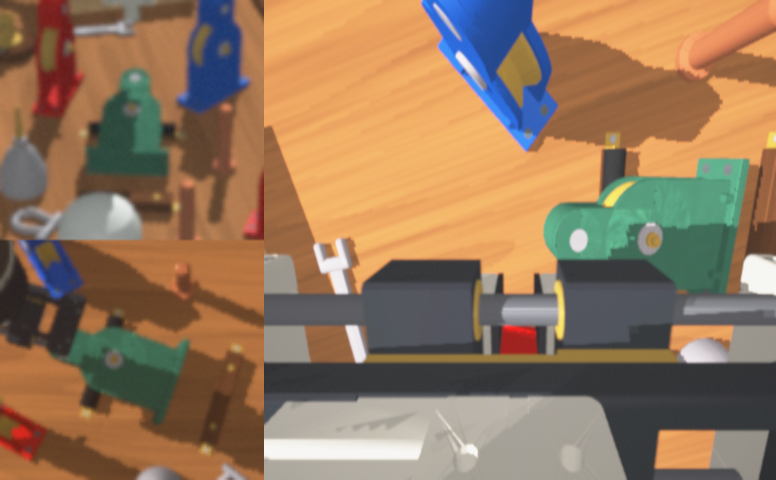

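```bash
python3 -m inch '0 0.9 2.3 0 0 0 0;0 0.9 2.3 -4 0 0 0;0 0.9 2.3 -8 0 0 0;0 0.9 2.3 -11 0 0 0;0 0.9 2.3 -12.5 0 0 0;0 0.9 2.3 -12.5 0 0 0'
python3 -m inch '0 -0.26 -0.97 0 0 0 0;0 -0.52 -1.93 0 0 0 0;0 -0.65 -2.42 0 0 0 0;0 -0.78 -2.9 0 0 0 0;0 -0.91 -3.38 0 0 0 0;0 -1.04 -3.86 0 0 0 0;0 -1.17 -4.35 0 0 0 0;0 -1.3 -4.83 0 0 0 0;0 -1.3 -4.83 0 0 0 0'
```

```text
t: 15.75
eef_pos: [0.6476, 0.2933, 0.0316]
ee_rot: [3.14, 0.002, -1.836]
force: [0.8, -0.0, 0.5]
width: 0.0004
t: 16.88
eef_pos: [0.6343, 0.2442, 0.0316]
ee_rot: [3.14, 0.001, -1.837]
force: [-0.4, 0.5, -0.6]
width: 0.0005
```

```bash
python3 -m inch '0 -0.13 -0.48 0 0 0 0;0 -0.26 -0.97 0 0 0 0;0 -0.39 -1.45 0 0 0 0;0 -0.52 -1.93 0 0 0 0;0 -0.65 -2.42 0 0 0 0;0 -0.78 -2.9 0 0 0 0;0 -0.84 -3.15 0 0 0 0;0 -0.84 -3.15 0 0 0 0'
python3 - <<'E'
from traj import *
s=telemetry.get_state();print(s['force'],(np.array(s['eef_pos'])-O)@u)
f=grab_frame('side');a=f['pixels'][150:250,200:310]
g=grab_frame('top');b=g['pixels'][140:240,180:290]
w=grab_frame('wrist')
cv2.imwrite('pics/s8.png',np.hstack([cv2.resize(np.vstack([a,b]),None,fx=2.4,fy=2.4),cv2.resize(w['pixels'],(512,480))])[:,:,::-1])
for n,c in(('side',f),('top',g),('wrist',w)):
 for k,zz in (('crown',.046),('toe',0),('nipple',.068)):
  for r in pinpoint(n,k)[:4]:
    X=atz(c,r['location'],zz)
    if abs((X-O)@v)<.04: print(n,k,round(r['p'],2),'rest',(X-O)@u,(X-O)@v)
E
```

```text
t: 17.88
eef_pos: [0.6257, 0.2122, 0.0317]
ee_rot: [3.139, 0.0, -1.837]
force: [1.1, 1.4, -0.6]
width: 0.0005
[ 1.1253  1.3654 -0.6495] -0.21843627430098378
side crown 0.61 rest -0.21916836773664486 -0.006056066294716861
side toe 0.58 rest -0.004927065555308173 6.396956439342098e-06
side nipple 0.95 rest -0.09553495613851293 0.0066673221887115705
side nipple 0.44 rest 0.03551741557104213 0.003666936852976959
top crown 0.83 rest -0.1885562107639093 0.019480194187924883
top toe 0.7 rest -0.010640897282444588 -0.004742421716275869
top nipple 0.93 rest -0.0967683965886606 -0.0028161451095994224
```

View pics/s8.png

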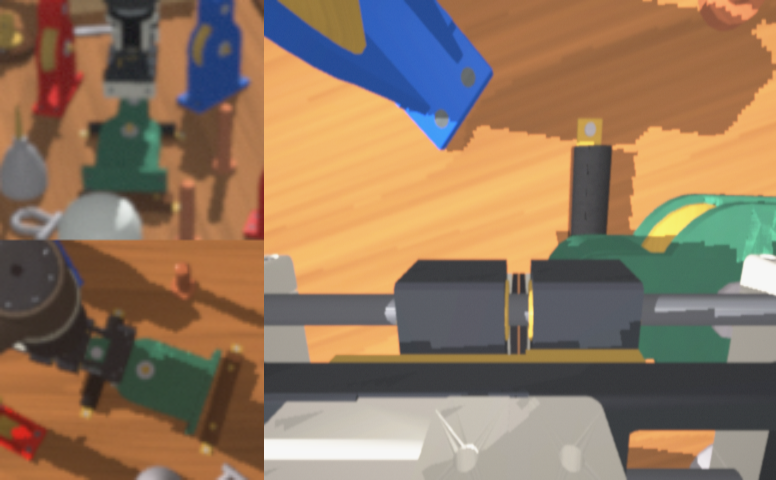

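```bash
python3 -m inch '0 -0.04 -0.15 0 0 0 0;0 -0.08 -0.29 0 0 0 0;0 -0.1 -0.39 0 0 0 0;0 -0.1 -0.39 0 0 0 0'
for i in 1; do python3 -m inch '0 -0.04 -0.14 0 0 0 0;0 -0.04 -0.14 0 0 0 0'; done
```

```text
t: 18.98
eef_pos: [0.6249, 0.2088, 0.0316]
ee_rot: [3.14, 0.001, -1.837]
force: [0.9, 3.2, -2.0]
width: 0.0002
t: 19.23
eef_pos: [0.6244, 0.2073, 0.0316]
ee_rot: [3.14, 0.001, -1.837]
force: [0.7, 3.0, -2.4]
width: 0.0005
```

```bash
python3 -m inch '0 -0.05 -0.2 0 0 0 0;0 -0.05 -0.2 0 0 0 0'
python3 -m inch '0 -0.04 -0.15 0 0 0 0;0 -0.04 -0.15 0 0 0 0'
```

```text
t: 19.48
eef_pos: [0.6238, 0.205, 0.0316]
ee_rot: [3.139, 0.0, -1.837]
force: [1.2, 3.6, -2.0]
width: 0.0005
t: 19.73
eef_pos: [0.6236, 0.2042, 0.0317]
ee_rot: [3.14, 0.002, -1.837]
force: [1.0, 6.0, -2.3]
width: 0.0002
```

```bash
python3 -m inch '0 -0.04 -0.15 0 0 0 0;0 -0.04 -0.15 0 0 0 0'
```

```text
t: 19.98
eef_pos: [0.6237, 0.2041, 0.0321]
ee_rot: [3.141, 0.004, -1.836]
force: [0.2, 7.7, -1.4]
width: 0.0004
```

```bash
python3 -m inch '0 -0.08 -0.3 0 0 0 0;0 -0.08 -0.3 0 0 0 0'
```

```text
t: 20.23
eef_pos: [0.624, 0.2037, 0.0328]
ee_rot: [-3.14, 0.008, -1.836]
force: [0.0, 13.1, -0.3]
width: 0.0001
```

Firmly against the stop. Back off and look.

```bash
python3 -m inch '0 0.13 0.48 0 0 0 0;0 0.5 2 0 0 0 0;0 1 4 2 0 0 0;0 1 4 8 0 0 0;0 1 4 14 0 0 0;0 1 8 18 0 0 0;0 1 8 18 0 0 0;0 1 8 18 0 0 0;0 1 8 18 0 0 0'
python3 - <<'E'
from traj import *
s=telemetry.get_state();print(s['force'],s['eef_pos'])
f=grab_frame('side');a=f['pixels'][150:250,200:310]
g=grab_frame('top');b=g['pixels'][140:240,180:290]
cv2.imwrite('pics/s9.png',cv2.resize(np.hstack([a,b]),None,fx=3.6,fy=3.6)[:,:,::-1])
for n,c in(('side',f),('top',g)):
 for k,zz in (('crown',.046),('toe',0),('nipple',.068),('rest',0),('bearer_top',.024)):
  for r in pinpoint(n,k)[:4]:
    X=atz(c,r['location'],zz)
    if abs((X-O)@v)<.04: print(n,k,round(r['p'],2),'rest',(X-O)@u,(X-O)@v)
for k in ['oiler','globe','lamp_socket','hinge_pin_a','grease_tin','spanner','shackle']: print(k,[(atz(g,r['location'],0).round(3)[:2].tolist(),round(r['p'],2)) for r in pinpoint('top',k)][:2])
E
```

```text
t: 21.35
eef_pos: [0.6333, 0.2829, 0.2112]
ee_rot: [3.141, 0.006, -1.836]
force: [0.0, -0.0, -0.1]
width: 0.0005
[ 0.0043 -0.006  -0.0635] [0.6333 0.2829 0.2112]
side crown 0.64 rest -0.1809911362376014 -0.007841867230083649
side toe 0.78 rest 0.0019151363602193654 0.00037915828782590546
side nipple 0.98 rest -0.08459775596774226 -0.0007145292742422142
side rest 0.7 rest 0.006185720099551376 0.010846327064852532
side bearer_top 0.73 rest -0.18805494920992194 0.0024029573226957493
top crown 0.58 rest -0.17883705547651907 0.017286025054677863
top toe 0.89 rest -0.00844304362600558 -0.0059390964977154926
top nipple 0.58 rest -0.0927177635871278 -0.00908252488292776
top rest 0.65 rest -0.008652656856925631 0.005897358456477172
oiler [([0.423, 0.072], 0.9)]
globe [([0.5, -0.136], 0.63), ([0.618, -0.123], 0.52)]
lamp_socket [([0.455, 0.476], 0.75)]
hinge_pin_a [([0.622, -0.121], 0.49), ([0.742, 0.053], 0.43)]
grease_tin [([0.612, -0.51], 0.61), ([0.732, 0.041], 0.18)]
spanner [([0.598, 0.508], 0.75), ([0.57, 0.01], 0.52)]
shackle [([0.447, -0.031], 0.55), ([0.498, -0.135], 0.34)]
```

View pics/s9.png

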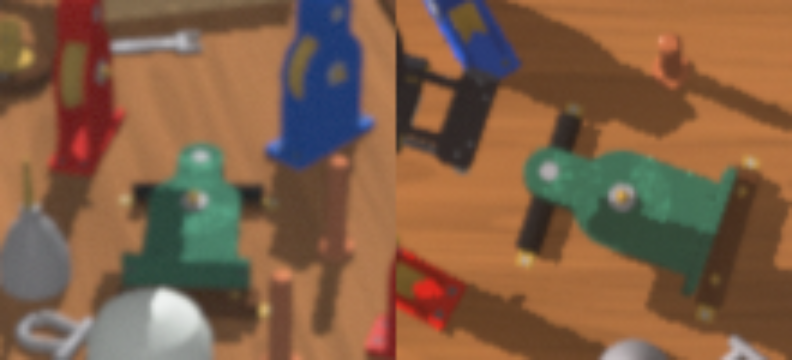

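```bash
python3 -c "
from station import arm
print(arm.job_done())"
```

```text
the job is handed in; nothing more can be done
None
```

The green pulley block now lies on the bearer with the grease nipple up and its foot plate square against the wooden stop. I handed the job in at about 22 s of the 61 s allowed; no verdict is reported.

**How it went:** I tipped the block with the open fingers held loosely either side of its strap. I let it down on the bearer-side finger at about 16 deg/s, slowing to 8 deg/s at the end. Then I pushed the crown with shut fingers until the stop held it. Push force read 6 to 13 N at the stop, under the 35 N limit.

**Last checks:**
- **Position:** the last side and top pictures show the foot plate flush and square with the stop and the crown beyond the bearer. The gripper was clear of everything, with force near 0.
- **Toe at the stop:** the cameras disagree by about 10 mm: +2 mm from the side, -8 mm from the top. Calibration and network error are of that order, so the firm stop under push is my stronger evidence.
- **Crown:** it read about 180 mm from the stop against the expected 191 mm, a similar error.
- **Other things:** the oiler, globe, lamp socket, one hinge pin and the shackle read within about 10 mm of their first positions. The grease tin read about 15 mm off; the arm never went near it. The spanner's first readings were ambiguous, and its closest match was within 5 mm. The second hinge pin read about 20 mm off its one rough early fix, which I put down to measurement error.

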